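Make up the hand finisher's kit caddy

TASK

Make up the caddy on the side desk for the hand finisher who sews pink shoes: take the spool of pink thread, the beeswax cake, the thimble and the abrasive block from the pulled-out leaf and seat each flat and upright on the floor of its own well, the pink thread in the deep round red-lined well, the wax in the wide shallow yellow-lined one, the thimble in the small blue-lined one, the block in the rectangular grey one. The white thread and the rolled tape measure do not belong in it: leave them where they lie.

Things in the scene. Friction and masses are not known exactly. Their poses are not given: they have to be found in the camera images.
- pink_spool: Wooden spool of salmon-pink sewing thread, with a pink paper label on its upper end, standing on end: 33 mm diameter, 40 mm high, 28 to 40 g. Origin: centre of its underside; z up. Belongs in thread_well.
- wax_cake: Cake of beeswax, a plain smooth amber-yellow disc lying flat: 45 mm diameter, 14 mm high. Origin: centre of its underside; z up. Belongs in wax_well.
- thimble: Brass thimble standing mouth down: 19 mm diameter at the foot, slightly narrower at the top, 22 mm high. Origin: centre of its underside; z up. Belongs in thimble_well.
- abrasive_block: Grey-brown rubber-bonded abrasive block lying flat: 28 mm along its own x, 44 mm along its own y, 17 mm high; hard enough to grip firmly. Origin: centre of its underside; z up. Belongs in block_well.
- white_spool: Look-alike to leave alone: spool like the pink one (33 mm diameter, 40 mm high) but wound with white thread and with a white paper label on its upper end. Origin: centre of its underside.
- tape_roll: Look-alike to leave alone: rolled dressmaker's tape measure, a pale yellow disc with dark spiral rings on top, 53 mm diameter, 16 mm high. Origin: centre of its underside.
- thread_well: Beech insert, 74 mm square, 24 mm high, fixed; four stand 2 by 2, 76 mm between centres, order varies, in a dark tray (168 mm square, walls to 2 mm below the insert tops) on the side desk to the left. Origin: centre of its underside, below the well; z up, x and y along its edges. Deepest well: round, 50 mm diameter, 16 mm deep, dark red felt, floor 8 mm above origin.
- wax_well: Beech insert, 74 mm square, 24 mm high, fixed; four stand 2 by 2, 76 mm between centres, order varies, in a dark tray (168 mm square, walls to 2 mm below the insert tops) on the side desk to the left. Origin: centre of its underside, below the well; z up, x and y along its edges. Widest, shallowest well: round, 62 mm diameter, 5 mm deep, mustard-yellow felt, floor 19 mm above origin.
- thimble_well: Beech insert, 74 mm square, 24 mm high, fixed; four stand 2 by 2, 76 mm between centres, order varies, in a dark tray (168 mm square, walls to 2 mm below the insert tops) on the side desk to the left. Origin: centre of its underside, below the well; z up, x and y along its edges. Smallest well: round, 36 mm diameter, 9 mm deep, dark blue felt, floor 15 mm above origin.
- block_well: Beech insert, 74 mm square, 24 mm high, fixed; four stand 2 by 2, 76 mm between centres, order varies, in a dark tray (168 mm square, walls to 2 mm below the insert tops) on the side desk to the left. Origin: centre of its underside, below the well; z up, x and y along its edges. Rectangular well: 46 mm along x by 62 mm along y, 7 mm deep, grey felt, floor 17 mm above origin.
Mind the look-alikes: they are no part of the job. What is shaped like the pink_spool but purple or turquoise is not meant.

How it is judged (in metres and radians):
At the end, for the whole second after the job is handed in: Pink spool, wax, thimble and block each stand level (0.07 rad) on the floor of their own well (underside within 2 mm), at rest, within 12 mm (block 16 mm) of its centre; the white spool and the tape roll are within 15 mm of where they lay (horizontal distance between pink_spool and thread_well below 0.012 m and z of pink_spool in the frame of thread_well between 0.005 and 0.01 m and angle between each of pink_spool, wax_cake, thimble, abrasive_block's own z axis and vertical below 0.07 rad and linear speed of each of pink_spool, wax_cake, thimble, abrasive_block below 0.01 m/s and horizontal distance between wax_cake and wax_well below 0.012 m and z of wax_cake in the frame of wax_well between 0.016 and 0.021 m and horizontal distance between thimble and thimble_well below 0.012 m and z of thimble in the frame of thimble_well between 0.012 and 0.017 m and horizontal distance between abrasive_block and block_well below 0.016 m and z of abrasive_block in the frame of block_well between 0.014 and 0.019 m and distance of each of white_spool, tape_roll from where it was at the start of the episode below 0.015 m); the robot touches nothing.
It fails at once if the white spool or the tape roll, which do not belong, is moved more than 15 mm (distance of any of white_spool, tape_roll from where it was at the start of the episode above 0.015 m).
It also fails if it takes over 104 s, if anything falls off the work surface, if the arm or the gripper's body presses on something with over 40 N, if the wrist force passes 120 N, or if a joint passes its speed limit or range.

ROBOT

A 6-joint arm with a two-finger parallel gripper is mounted at the origin on a cart in front of the work surface, level with it; the furniture and walls round the work are solid. World frame = base frame: x ahead of the robot, y to its left, z up, the work surface at z = 0. Lengths are in mm, angles in degrees, forces in N, time in s.
With the tool pointing down it reaches from about 350 to 850 mm from the base axis. Payload 8.1 kg.
Tool frame: the origin (TCP) lies at the very end of the fingers, on their centre line; the grasp point (between the pads) lies 19 mm behind it; z points along the fingers, y is the line along which they close (so a half turn about z gives the same grasp; the last joint's range is limited). The gripper opens to 85 mm and grips with 20 to 120 N. Pads are 22 mm wide; open, the fingers measure 114 mm over their backs; the gripper's body (76 mm by 85 mm) begins 54 mm behind the grasp point. The pads swing forward as they close: fully open they stand 13 mm farther back than shut.
Start: joints at [64.378, 7.471, 85.268, -0, 87.261, -4.893], TCP at [212.354, 561.169, 231.292] pointing down, gripper open.
Joint ranges: [-169.43, 169.43], [-51.17, 129.36], [1.28, 143.12], [-76.62, 256.62], [0, 156.53], [-152.29, 152.29]. Speed limits (degrees/s): [136.94, 136.94, 159.86, 180, 180, 180].

INTERFACE

Orientations are given as [roll, pitch, yaw] about the fixed x, y, z axes, in that order (R = Rz(yaw) Ry(pitch) Rx(roll)).
In Python, from bench import status, viewer, job gives the robot as it stands.
- The arm moves only by the tool arm_command, never from a script. Its argument "targets" is a list that holds one entry, the list of rows, each a list of 7 numbers: the shift along the world's x, y, z in m, then the turn, a rotation vector about the world's x, y, z in rad, then the opening, from -1 (shut) to 1 (fully open). In form: [[[dx, dy, dz, rx, ry, rz, gripper], ...]]. A call has 1 to 10 rows; each row shifts and turns the commanded pose from where the row before left it; what a row does not reach is not made up. A row lasts 1/8 s, in which the tool goes at most 62.5 mm and 10.7 degrees, less where a joint would pass 70% of its speed; a pose out of reach is approached as far as the arm can. A call with a gripper value outside its range is refused whole. The fingers move at their own pace and stop on an object; "force" is the grip in N (left out, the last holds). Time passes only in rows, so rows that do not move let the fingers close. It gives the time, the measured TCP pose, the force, the opening and the grip force at its end, in the units of the state.
- status.sense(): the state, without advancing time (a new reading comes with each control period).
- viewer.snapshot(name): name is "scene" or "top"; returns the picture (400x640x3 uint8, red, green, blue); there is no depth.
- viewer.camera_model(name): a dict with "vertical_fov" (degrees; the focal length in pixels is half the picture's height over the tangent of half this angle, whatever the lens; pixels are square), "cx", "cy" (the principal point, pixels), "xyz" and "attitude" of the camera in the world. Camera axes: x right, y down, z forward; pixel columns grow to the right and rows downward; lengths in mm; the calibration is good to about 2 mm. A picture is of the moment at which its call begins. camera_model takes no time and is no camera call.
- job.hand_in(): hands the job in; it is judged then, once.
The state is a dict: "time": time; "joint_pos": joint angles; "qd": joint speeds; "joint_efforts": joint torques, N m; "tool_pos": TCP position; "tcp_rot": TCP orientation; "ft_force": force on the tool from outside, world axes, zero at the start; "wrist_torque": the same for the moment, N m; "finger_gap": finger opening in mm; "grip_force": force on a finger pad.
Only numpy, scipy, OpenCV 4.12 (cv2) and the standard library are available. Lean on these libraries where they do the work, as an engineer would, in place of code of your own. Each camera call takes 0.05 s, during which the arm holds its last target. There are 200 camera calls.

## Working session

There is one attempt and no reset: what is moved stays moved. The work goes in short steps, Python scripts to look and compute and a tool call to move; the robot and the scene stay as the last step left them, time stands still between calls to the robot, and variables do not carry over. Pictures are saved under pics/ and viewed, at most 14 in all, crops included, and the job is handed in when it is done.

Besides the shell and the picture viewer there is one more tool, called after "Call:" in YAML: its name, and indented under it one key for each argument. arm_command: Moves the arm, as the interface text tells. Its arguments: {"type":"object","properties":{"targets":{"type":"array"},"force":{"type":"number"}},"required":["targets"]}

```bash
mkdir -p pics; ls
python3 - <<'E'
from bench import status,viewer
import cv2
s=status.sense(); print({k:s[k] for k in('time','tool_pos','tcp_rot','finger_gap','ft_force')})
for n in('scene','top'):
    print(n,viewer.camera_model(n)); cv2.imwrite(f'pics/{n}0.png',viewer.snapshot(n)[...,::-1])
E
```

```text
pics
{'time': 0.0, 'tool_pos': array([212.11339329, 560.67564734, 230.23260605]), 'tcp_rot': array([-1.79894573e+02, -9.96275601e-03,  1.59270669e+02]), 'finger_gap': 85.43803560637782, 'ft_force': array([ 0.48524611, -0.18359221,  0.21255307])}
scene {'vertical_fov': 45.1727764674905, 'cx': 314.60850632995584, 'cy': 199.12548292411293, 'xyz': array([   20.07774099, -1118.81416532,   638.40817199]), 'attitude': array([-116.55013746,    0.75788634,  -25.14593944])}
top {'vertical_fov': 57.26676393249152, 'cx': 313.80370331228806, 'cy': 201.92526121342115, 'xyz': array([ 384.86349457,  -16.95515433, 1107.4544795 ]), 'attitude': array([-173.22121433,    0.82565261,  -88.59443802])}
```

View pics/scene0.png

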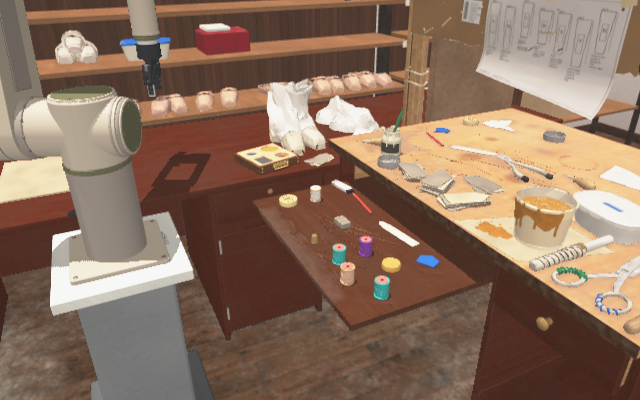

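View pics/top0.png

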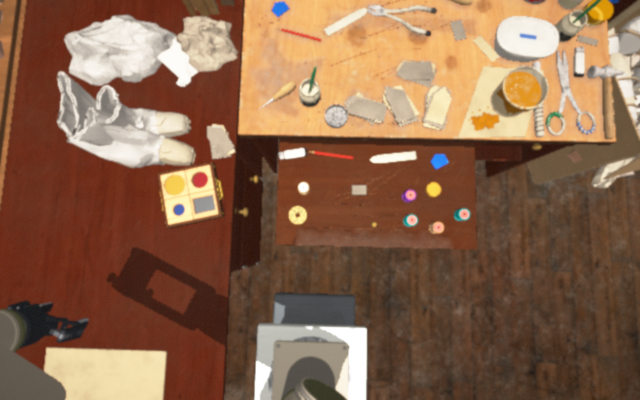

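The top view shows the leaf with these look-alikes: pink spool (437,228), purple (410,195), turquoise (411,220) and (462,214), and white (303,188). It also shows the wax at (433,189), the tape roll at (298,215), the thimble at (374,224) and the block at (359,190). The caddy wells are yellow (175,185), red (200,180), blue (178,209) and grey (204,205). I choose the pink one at (437,228), scene (347,273), and check it in a close crop.

Run:
```python
import cv2,numpy as np
t=cv2.imread('pics/top0.png');s=cv2.imread('pics/scene0.png')
a=cv2.resize(t[140:250,270:480],(800,419),interpolation=cv2.INTER_CUBIC)
cv2.imwrite('pics/c1.png',a)
b=cv2.resize(s[180:305,265:445],(800,556),interpolation=cv2.INTER_CUBIC)
cv2.imwrite('pics/c2.png',b)
c=cv2.resize(t[155:235,150:230],(400,400),interpolation=cv2.INTER_CUBIC)
d=cv2.resize(s[135:180,225:305],(400,225),interpolation=cv2.INTER_CUBIC)
o=np.zeros((400,800,3),np.uint8);o[:,:400]=c;o[:225,400:]=d
cv2.imwrite('pics/c3.png',o)
```

```text
(no output)
```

View pics/c1.png

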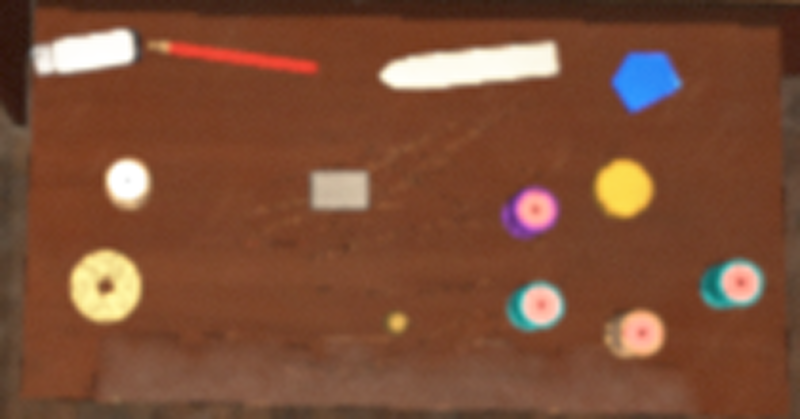

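View pics/c2.png

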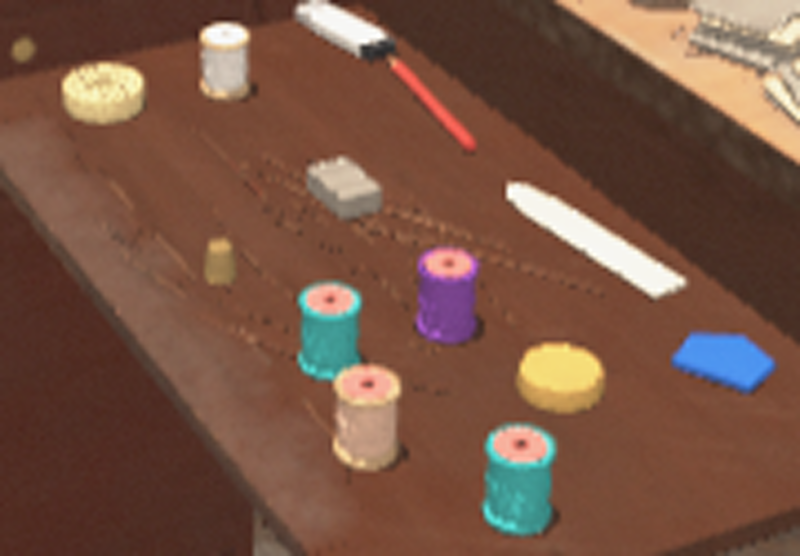

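View pics/c3.png

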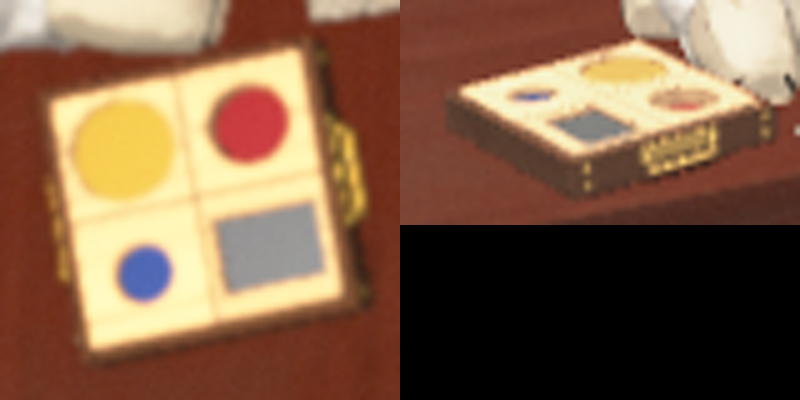

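The crops show the chosen spool with tan-pink thread at c1 (642,333), c2 (368,384), and none of the neighbours match it. The wells are red upper right, yellow upper left, blue lower left and grey lower right. Next I measure from both views.

```bash
cat > h.py <<'E'
import cv2,numpy as np
from scipy.spatial.transform import Rotation as R
from bench import viewer
M={n:viewer.camera_model(n) for n in('scene','top')}
def ray(n,p):
    m=M[n];f=200/np.tan(np.radians(m['vertical_fov']/2))
    d=R.from_euler('xyz',m['attitude'],degrees=True).apply([(p[0]-m['cx'])/f,(p[1]-m['cy'])/f,1])
    return np.array(m['xyz']),d/np.linalg.norm(d)
def tri(pt,ps):
    A=np.zeros((3,3));b=np.zeros(3);rs=[ray('top',pt),ray('scene',ps)]
    for o,d in rs: P=np.eye(3)-np.outer(d,d);A+=P;b+=P@o
    x=np.linalg.solve(A,b);return x,np.linalg.norm((np.eye(3)-np.outer(rs[0][1],rs[0][1]))@(x-rs[0][0]))*2
def plane(n,p,z):
    o,d=ray(n,p);return o+d*(z-o[2])/d[2]
def flood(img,seed,tol):
    m=np.zeros((img.shape[0]+2,img.shape[1]+2),np.uint8)
    cv2.floodFill(img.copy(),m,tuple(int(round(v)) for v in seed),0,(tol,)*3,(tol,)*3,4|cv2.FLOODFILL_MASK_ONLY|cv2.FLOODFILL_FIXED_RANGE|(255<<8))
    m=m[1:-1,1:-1];k=cv2.moments(m,True);return m,(k['m10']/k['m00'],k['m01']/k['m00']),int(k['m00'])
E
python3 - <<'E'
from h import *
t=cv2.imread('pics/top0.png');s=cv2.imread('pics/scene0.png')
C1=lambda x,y:((x+.5)/3.81-.5+270,(y+.5)/3.81-.5+140)
C2=lambda x,y:((x+.5)/4.446-.5+265,(y+.5)/4.446-.5+180)
C3=lambda x,y:((x+.5)/5-.5+150,(y+.5)/5-.5+155)
C4=lambda x,y:((x+.5-400)/5-.5+225,(y+.5)/5-.5+135)
np.set_printoptions(precision=1,suppress=True)
print('manual')
for n,a,b in(('pink',(642,333),(368,384)),('wax',(624,188),(563,371)),('block',(340,190),(344,182)),('thim',(398,321),(219,244)),('white',(127,182),(224,36)),('tape',(106,286),(104,80)),('turqL',(542,304),(330,299)),('purp',(536,210),(448,263)),('turqR',(741,283),(520,443))):
    print(n,*tri(C1(*a),C2(*b)))
for a,b in(((47,98),(458,92)),):pass
for n,a,b in(('BL',(90,350),(458,92)),('TL',(47,98),(640,40)),('TR',(303,47),(758,98)),('BR',(345,297),(583,160))):print(n,*tri(C3(*a),C4(*b)))
print('leaf corner',*tri(C1(780,28),(0,0))[:0], 'whitestick tip',*tri(C1(381,74),C2(507,186)),'flash',*tri(C1(316,68),C2(474,148)),'blue tip',*tri(C1(635,111),C2(752,390)))
print('flood')
for n,a,tol in(('pink',C1(650,325),45),('wax',C1(624,188),40),('block',C1(340,190),30),('thim',C1(397,321),50),('red',C3(250,125),40),('yel',C3(125,149),30),('blue',C3(145,273),50),('grey',C3(271,248),30)):
    m,c,k=flood(t,a,tol);print(n,np.array(a),np.array(c),k,end=' ')
    if n in('block','grey'): print(cv2.minAreaRect(cv2.findNonZero(m)),end='')
    print()
E
```

```text
manual
pink [ 446.2 -359.8   41.6] 0.07554715064644364
wax [ 562.3 -357.    12.6] 0.5387476591164839
block [ 554.8 -132.7   14.2] 0.7683428426630394
thim [ 451.6 -177.6   22.5] 1.3143147269604407
white [553.8  34.5  40.7] 0.3107775402090197
tape [474.3  49.7  19.4] 0.13173544854441752
turqL [ 465.9 -284.    42.2] 1.3387631013189776
purp [ 538.5 -280.1   42.2] 0.3526657620052377
turqR [ 485.9 -434.9   42.8] 0.290678143253803
BL [435.1 430.8  33.7] 0.18050531048187843
TL [584.8 466.6  35.9] 0.016728045169069634
TR [616.6 314.9  37.5] 4.436573437210356
BR [472.3 281.9  30.5] 4.732029671209729
leaf corner whitestick tip [ 650.5 -165.2    4.2] 3.042808321379191 flash [ 656.3 -113.8    3.7] 0.7788863108703167 blue tip [ 644.8 -383.6  -12.9] 33.28121511423608
flood
pink [440.2 224.9] [437.7 227.2] 93 
wax [433.4 189. ] [433.2 189. ] 134 
block [358.9 189.5] [358.7 189.5] 108 ((358.5, 189.5), (7.0, 13.0), 90.0)
thim [373.8 223.9] [373.8 224.3] 12 
red [199.6 179.6] [199.5 179.4] 156 
yel [174.6 184.4] [174.  184.6] 302 
blue [178.6 209.2] [178.5 209.3] 76 
grey [203.8 204.2] [203.3 203.9] 261 ((203.5, 204.00001525878906), (13.532011985778809, 19.415494918823242), 78.69007110595703)
```

Run:
```python
from h import *
np.set_printoptions(precision=1,suppress=True)
t=cv2.imread('pics/top0.png')
C3=lambda x,y:((x+.5)/5-.5+150,(y+.5)/5-.5+155)
for z in(33,36):
    P=np.array([plane('top',C3(*a),z)[:2] for a in((90,350),(47,98),(303,47),(345,297))])
    ax=(P[1]+P[2]-P[0]-P[3]);ang=np.arctan2(ax[1],ax[0]);ay=P[0]+P[1]-P[2]-P[3]
    c=P.mean(0);e=np.array([np.cos(ang),np.sin(ang)]);n=np.array([-e[1],e[0]])
    print(z,c,'yaw',np.degrees(ang),np.degrees(np.arctan2(-ay[0],ay[1])),'sides',[np.linalg.norm(P[i]-P[i-1]) for i in range(4)])
    for k,a,b in(('wax',1,1),('thread',1,-1),('thimble',-1,1),('block',-1,-1)):print(k,c+38*(a*e+b*n))
z0=10.5
for n,p,h in(('thread',(199.5,179.4),8),('wax',(174,184.6),19),('thimble',(178.5,209.3),15),('block',(203.4,204),17)):print('felt',n,plane('top',p,z0+h))
for z in(0,60):print('toe',plane('top',(180,164),z))
for n,p,z in(('pink',(438.2,227.2),41),('wax',(433.2,189),13),('block',(358.8,189.6),16),('thim',(374,224.2),20)):print(n,plane('top',p,z))
```

```text
33 [527.5 374.2] yaw 13.209071031003697 12.938544537072874 sides [np.float64(153.24434855059909), np.float64(154.73548910877315), np.float64(156.22863579853276), np.float64(153.6228454065115)]
wax [555.8 419.8]
thread [573.2 345.8]
thimble [481.8 402.5]
block [499.2 328.5]
36 [527.1 373.1] yaw 13.209071031003713 12.938544537072865 sides [np.float64(152.8164727732428), np.float64(154.3034498961483), np.float64(155.79242754928995), np.float64(153.19391282257166)]
wax [555.4 418.7]
thread [572.8 344.8]
thimble [481.4 401.4]
block [498.8 327.4]
felt thread [574.7 349.9  18.5]
felt wax [555.3 421.9  29.5]
felt thimble [481.7 404.9  25.5]
felt block [499.1 330.6  27.5]
toe [625.  419.8   0. ]
toe [612.  396.1  60. ]
pink [ 445.8 -360.2   41. ]
wax [ 561.9 -356.1   13. ]
block [ 554.6 -132.4   16. ]
thim [ 451.4 -178.    20. ]
```

Call:
arm_command:
  targets:
    - [[0.019, -0.0385, -0.006, 0, 0, -0.067, 0.2], [0.019, -0.0385, -0.006, 0, 0, -0.067, 0.2], [0.019, -0.0385, -0.006, 0, 0, -0.067, 0.2], [0.019, -0.0385, -0.006, 0, 0, -0.067, 0.2], [0.019, -0.0385, -0.006, 0, 0, -0.067, 0.2], [0.019, -0.0385, -0.006, 0, 0, -0.067, 0.2], [0.019, -0.0385, -0.006, 0, 0, -0.067, 0.2], [0.019, -0.0385, -0.006, 0, 0, -0.067, 0.2], [0.019, -0.0385, -0.006, 0, 0, -0.067, 0.2]]
  force: 40

```text
time: 1.23
tool_pos: [383.5, 213.3, 176.8]
tcp_rot: [-180.0, -0.0, 124.6]
ft_force: [-0.5, -0.3, 0.1]
finger_gap: 51.2
grip_force: 0.0
```

Call:
arm_command:
  targets:
    - [[0.0214, -0.0432, -0.014, 0, 0, -0.0755, 0.2], [0.0214, -0.0432, -0.014, 0, 0, -0.0755, 0.2], [0.0214, -0.0432, -0.014, 0, 0, -0.0755, 0.2], [0.0214, -0.0432, -0.014, 0, 0, -0.0755, 0.2], [0.0214, -0.0432, -0.014, 0, 0, -0.0755, 0.2], [0.0214, -0.0432, -0.014, 0, 0, -0.0755, 0.2], [0.0214, -0.0432, -0.014, 0, 0, -0.0755, 0.2], [0.0214, -0.0432, -0.014, 0, 0, -0.0755, 0.2], [0, 0, 0, 0, 0, 0, 0.2]]

```text
time: 2.35
tool_pos: [554.0, -133.5, 63.1]
tcp_rot: [-179.8, -0.0, 89.9]
ft_force: [-0.9, 1.4, -0.4]
finger_gap: 51.0
grip_force: 0.0
```

Call:
arm_command:
  targets:
    - [[0.0007, 0.001, -0.018, 0, 0, 0, 0.2], [0, 0, -0.018, 0, 0, 0, 0.2], [0, 0, -0.012, 0, 0, 0, 0.2], [0, 0, -0.006, 0, 0, 0, 0.2], [0, 0, 0, 0, 0, 0, -0.6], [0, 0, 0, 0, 0, 0, -0.6], [0, 0, 0, 0, 0, 0, -0.6], [0, 0, 0, 0, 0, 0, -0.6]]
  force: 50

```text
time: 3.35
tool_pos: [555.6, -130.1, 11.7]
tcp_rot: [180.0, 0.0, 90.1]
ft_force: [0.1, -1.0, 1.9]
finger_gap: 26.0
grip_force: 49.3
```

Run:
```python
from h import *
s=viewer.snapshot('scene')[...,::-1]
cv2.imwrite('pics/g1.png',cv2.resize(s[170:305,265:445],(800,600),interpolation=cv2.INTER_CUBIC))
```

```text
(no output)
```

View pics/g1.png

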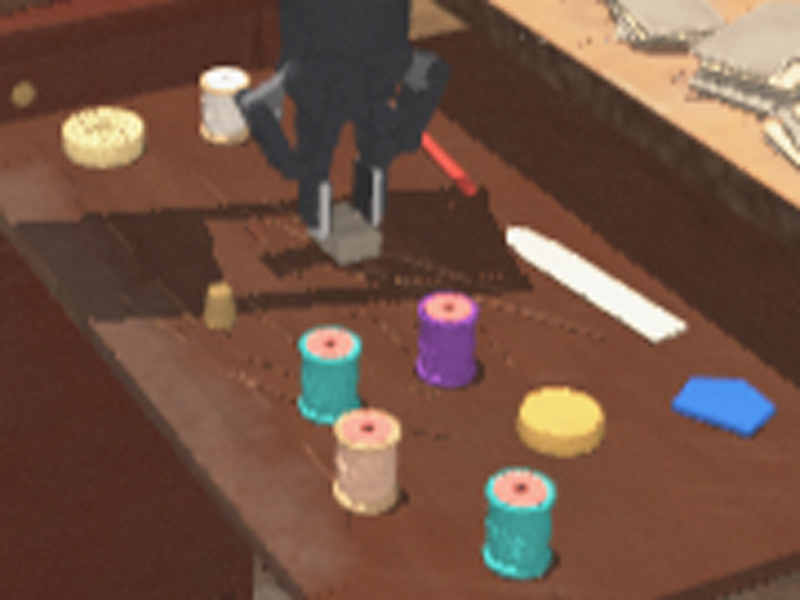

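The grip is good: the pads hold the block at crop (345,235) and the neighbours are untouched. I lift and carry it to the grey well.

Call:
arm_command:
  targets:
    - [[0, 0, 0.015, 0, 0, 0, -0.6], [0, 0, 0.03, 0, 0, 0, -0.6], [0, 0.01, 0.035, 0, 0, 0, -0.6], [-0.003, 0.025, 0.03, 0, 0, 0.019, -0.6], [-0.005, 0.035, 0.01, 0, 0, 0.019, -0.6], [-0.005, 0.04, 0, 0, 0, 0.019, -0.6], [-0.005, 0.04, 0, 0, 0, 0.019, -0.6], [-0.005, 0.04, 0, 0, 0, 0.019, -0.6], [-0.005, 0.04, 0, 0, 0, 0.019, -0.6], [-0.005, 0.04, 0, 0, 0, 0.019, -0.6]]

```text
time: 4.65
tool_pos: [522.3, 141.4, 132.6]
tcp_rot: [179.9, -0.0, 97.8]
ft_force: [0.9, -0.5, 0.2]
finger_gap: 26.4
grip_force: 49.2
```

Call:
arm_command:
  targets:
    - [[-0.005, 0.04, 0, 0, 0, 0.019, -0.6], [-0.005, 0.04, 0, 0, 0, 0.019, -0.6], [-0.005, 0.04, 0, 0, 0, 0.019, -0.6], [-0.005, 0.04, 0, 0, 0, 0.019, -0.6], [-0.004, 0.03, 0, 0, 0, 0.019, -0.6], [-0.003, 0.02, 0, 0, 0, 0.018, -0.6], [0, 0, 0, 0, 0, 0, -0.6], [0, 0, 0, 0, 0, 0, -0.6]]

```text
time: 5.65
tool_pos: [495.5, 349.3, 131.4]
tcp_rot: [-180.0, 0.0, 104.2]
ft_force: [0.4, 0.2, -0.8]
finger_gap: 25.7
grip_force: 49.2
```

Call:
arm_command:
  targets:
    - [[0.003, -0.012, -0.01, 0, 0, -0.01, -0.6], [0, -0.006, -0.025, 0, 0, -0.01, -0.6], [0, 0, -0.025, 0, 0, 0, -0.6], [0, 0, -0.015, 0, 0, 0, -0.6], [0, 0, 0, 0, 0, 0, -0.6], [0, 0, 0, 0, 0, 0, -0.6]]

```text
time: 6.4
tool_pos: [498.9, 332.1, 57.2]
tcp_rot: [179.9, -0.0, 103.0]
ft_force: [-0.5, 0.4, -0.2]
finger_gap: 25.8
grip_force: 49.2
```

Run:
```python
from h import *
from bench import status
s=viewer.snapshot('scene')[...,::-1];t=viewer.snapshot('top')[...,::-1]
o=np.zeros((480,800,3),np.uint8)
o[:240]=cv2.resize(s[105:180,145:395],(800,240),interpolation=cv2.INTER_CUBIC)
o[240:]=cv2.resize(t[145:235,100:400],(800,240),interpolation=cv2.INTER_CUBIC)
cv2.imwrite('pics/p1.png',o)
q=status.sense();print(q['time'],q['tool_pos'],q['ft_force'])
```

```text
6.5 [499.1628235  332.50557345  57.65800556] [-0.57980011  0.16810409  0.21012752]
```

View pics/p1.png

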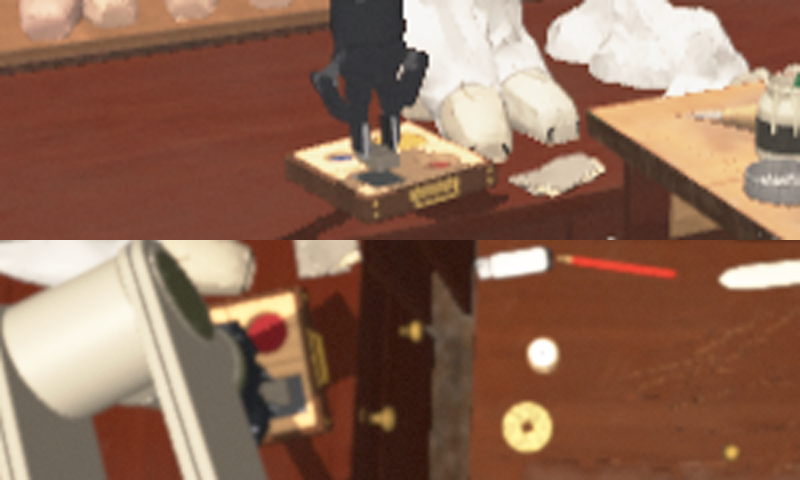

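The block hangs over the grey well (scene crop (380,160), well (378,178)). I lower it while watching the force.

Call:
arm_command:
  targets:
    - [[0, -0.0015, -0.006, 0, 0, 0, -0.6], [0, 0, -0.006, 0, 0, 0, -0.6], [0, 0, -0.004, 0, 0, 0, -0.6], [0, 0, 0, 0, 0, 0, -0.6], [0, 0, 0, 0, 0, 0, -0.6]]

```text
time: 7.12
tool_pos: [498.3, 330.6, 40.3]
tcp_rot: [180.0, 0.0, 103.1]
ft_force: [-0.4, 0.1, 0.1]
finger_gap: 26.1
grip_force: 49.2
```

Call:
arm_command:
  targets:
    - [[0, 0, -0.0015, 0, 0, 0, -0.6], [0, 0, -0.001, 0, 0, 0, -0.6], [0, 0, 0, 0, 0, 0, -0.6]]

```text
time: 7.5
tool_pos: [498.5, 330.7, 38.7]
tcp_rot: [180.0, -0.0, 103.1]
ft_force: [-2.3, -1.6, 5.5]
finger_gap: 26.0
grip_force: 49.9
```

Call:
arm_command:
  targets:
    - [[0, 0, 0, 0, 0, 0, -0.1], [0, 0, 0, 0, 0, 0, -0.1], [0, 0, 0.005, 0, 0, 0, -0.1], [0, 0, 0.02, 0, 0, 0, 0], [0, 0, 0.04, 0, 0, 0, 0], [0, -0.01, 0.04, 0, 0, 0, 0], [0, -0.03, 0.02, 0, 0, 0, 0], [0, -0.045, 0, 0, 0, -0.02, 0], [0, -0.045, 0, 0, 0, -0.02, 0], [0, -0.045, 0, 0, 0, -0.02, 0]]

```text
time: 8.75
tool_pos: [498.6, 154.4, 164.8]
tcp_rot: [179.9, 0.0, 99.6]
ft_force: [-0.1, -0.2, 0.5]
finger_gap: 42.8
grip_force: 0.0
```

Run:
```python
from h import *
s=viewer.snapshot('scene')[...,::-1];t=viewer.snapshot('top')[...,::-1]
o=np.zeros((400,800,3),np.uint8)
o[:,:400]=cv2.resize(t[155:235,150:230],(400,400),interpolation=cv2.INTER_CUBIC)
o[:225,400:]=cv2.resize(s[135:180,225:305],(400,225),interpolation=cv2.INTER_CUBIC)
cv2.imwrite('pics/p2.png',o)
```

```text
(no output)
```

View pics/p2.png

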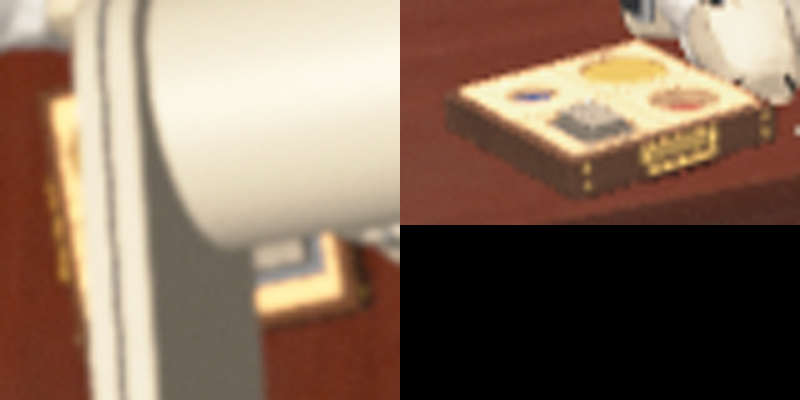

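The block sits inside the grey well. The thimble is next.

Call:
arm_command:
  targets:
    - [[-0.006, -0.0415, -0.003, 0, 0, -0.021, -0.15], [-0.006, -0.0415, -0.003, 0, 0, -0.021, -0.15], [-0.006, -0.0415, -0.01, 0, 0, -0.021, -0.15], [-0.006, -0.0415, -0.014, 0, 0, -0.021, -0.15], [-0.006, -0.0415, -0.02, 0, 0, -0.021, -0.15], [-0.006, -0.0415, -0.02, 0, 0, -0.021, -0.15], [-0.006, -0.0415, -0.02, 0, 0, -0.021, -0.15], [-0.005, -0.0415, -0.015, 0, 0, -0.021, -0.15], [0, 0, 0, 0, 0, 0, -0.15], [0, 0, 0, 0, 0, 0, -0.15]]

```text
time: 10.1
tool_pos: [452.0, -176.2, 58.8]
tcp_rot: [179.9, 0.0, 90.0]
ft_force: [-0.4, 0.9, -0.3]
finger_gap: 36.2
grip_force: 0.0
```

Call:
arm_command:
  targets:
    - [[-0.0005, -0.0015, -0.016, 0, 0, 0, -0.15], [0, 0, -0.016, 0, 0, 0, -0.15], [0, 0, -0.01, 0, 0, 0, -0.15], [0, 0, -0.005, 0, 0, 0, -0.15], [0, 0, 0, 0, 0, 0, -0.15], [0, 0, 0, 0, 0, 0, -0.8], [0, 0, 0, 0, 0, 0, -0.8], [0, 0, 0, 0, 0, 0, -0.8], [0, 0, 0, 0, 0, 0, -0.8]]
  force: 35

```text
time: 11.22
tool_pos: [451.2, -178.2, 11.3]
tcp_rot: [179.9, 0.0, 90.0]
ft_force: [-0.7, 0.2, 4.1]
finger_gap: 12.9
grip_force: 34.4
```

Call:
arm_command:
  targets:
    - [[0, 0, 0.015, 0, 0, 0, -0.8], [0, 0, 0.03, 0, 0, 0, -0.8], [0, 0.01, 0.035, 0, 0, 0, -0.8], [0, 0.025, 0.03, 0, 0, 0.01, -0.8], [0.002, 0.035, 0.01, 0, 0, 0.016, -0.8], [0.002, 0.04, 0, 0, 0, 0.016, -0.8], [0.002, 0.04, 0, 0, 0, 0.016, -0.8], [0.002, 0.04, 0, 0, 0, 0.016, -0.8], [0.002, 0.04, 0, 0, 0, 0.016, -0.8], [0.002, 0.04, 0, 0, 0, 0.016, -0.8]]

```text
time: 12.48
tool_pos: [462.7, 93.4, 131.8]
tcp_rot: [179.9, -0.0, 96.1]
ft_force: [0.3, 0.0, -0.1]
finger_gap: 12.9
grip_force: 34.0
```

Call:
arm_command:
  targets:
    - [[0.0023, 0.0385, 0, 0, 0, 0.015, -0.8], [0.0023, 0.0385, 0, 0, 0, 0.015, -0.8], [0.0023, 0.0385, 0, 0, 0, 0.015, -0.8], [0.0023, 0.0385, 0, 0, 0, 0.015, -0.8], [0.0023, 0.0385, 0, 0, 0, 0.015, -0.8], [0.0023, 0.0385, -0.015, 0, 0, 0.015, -0.8], [0.0023, 0.0385, -0.025, 0, 0, 0.015, -0.8], [0.0023, 0.0385, -0.025, 0, 0, 0.015, -0.8], [0, 0, -0.01, 0, 0, 0, -0.8], [0, 0, 0, 0, 0, 0, -0.8]]

```text
time: 13.72
tool_pos: [480.4, 399.4, 55.1]
tcp_rot: [-179.9, 0.1, 103.0]
ft_force: [-0.2, -0.4, 0.4]
finger_gap: 13.2
grip_force: 34.1
```

Run:
```python
from h import *
from bench import status
s=viewer.snapshot('scene')[...,::-1];t=viewer.snapshot('top')[...,::-1]
o=np.zeros((400,800,3),np.uint8)
o[:,:400]=cv2.resize(t[155:235,150:230],(400,400),interpolation=cv2.INTER_CUBIC)
o[:,400:]=cv2.resize(s[100:180,225:305],(400,400),interpolation=cv2.INTER_CUBIC)
cv2.imwrite('pics/p3.png',o)
q=status.sense();print(q['time'],q['tool_pos'],q['finger_gap'])
```

```text
13.825 [481.71204275 399.52693242  56.94162956] 13.058899998899182
```

View pics/p3.png

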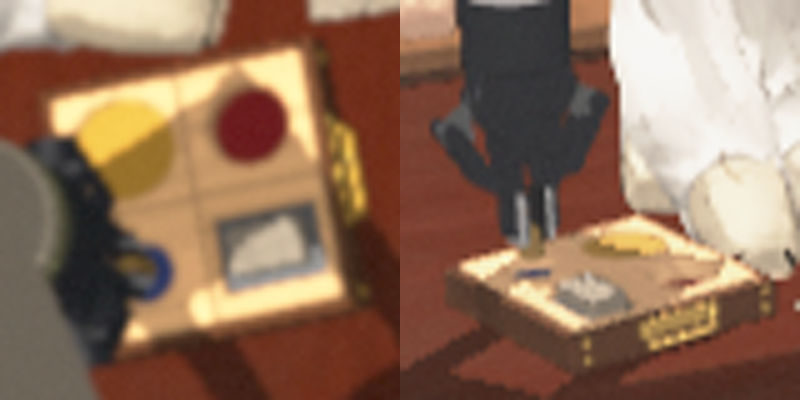

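The block is level and centred in the grey well, and the thimble hangs over the blue well (crop (535,243)). Lower it.

Call:
arm_command:
  targets:
    - [[0.0005, 0.002, -0.006, 0, 0, 0, -0.8], [0, 0, -0.006, 0, 0, 0, -0.8], [0, 0, -0.004, 0, 0, 0, -0.8], [0, 0, 0, 0, 0, 0, -0.8], [0, 0, 0, 0, 0, 0, -0.8]]

```text
time: 14.45
tool_pos: [481.7, 402.1, 39.9]
tcp_rot: [180.0, -0.0, 102.9]
ft_force: [-0.5, -0.2, 0.5]
finger_gap: 13.0
grip_force: 34.1
```

Call:
arm_command:
  targets:
    - [[0, 0, -0.0015, 0, 0, 0, -0.8], [0, 0, -0.001, 0, 0, 0, -0.8], [0, 0, 0, 0, 0, 0, -0.8]]

```text
time: 14.82
tool_pos: [481.5, 402.0, 37.1]
tcp_rot: [-180.0, 0.0, 103.0]
ft_force: [0.3, -0.4, 0.1]
finger_gap: 13.0
grip_force: 34.1
```

Call:
arm_command:
  targets:
    - [[0, 0, -0.001, 0, 0, 0, -0.8], [0, 0, 0, 0, 0, 0, -0.8]]

```text
time: 15.08
tool_pos: [481.8, 402.1, 36.5]
tcp_rot: [180.0, -0.0, 102.9]
ft_force: [-0.0, -0.3, 1.4]
finger_gap: 12.7
grip_force: 34.2
```

Call:
arm_command:
  targets:
    - [[0, 0, -0.0005, 0, 0, 0, -0.8], [0, 0, 0, 0, 0, 0, -0.55], [0, 0, 0, 0, 0, 0, -0.35], [0, 0, 0, 0, 0, 0, -0.35], [0, 0, 0.008, 0, 0, 0, -0.3], [0, 0, 0.02, 0, 0, 0, -0.3], [0, 0, 0.04, 0, 0, 0, 0], [0, 0, 0.04, 0, 0, 0, 0], [0, -0.03, 0.02, 0, 0, 0, 0.3], [0, -0.045, 0, 0, 0, 0, 0.3]]

```text
time: 16.32
tool_pos: [483.5, 328.2, 168.9]
tcp_rot: [179.6, -0.1, 103.1]
ft_force: [0.5, -0.4, -0.3]
finger_gap: 55.4
grip_force: 0.0
```

Call:
arm_command:
  targets:
    - [[0.005, -0.0458, 0, 0, 0, -0.015, 0.35], [0.005, -0.0458, 0, 0, 0, -0.015, 0.35], [0.005, -0.0458, 0, 0, 0, -0.015, 0.35], [0.005, -0.0458, 0, 0, 0, -0.015, 0.35], [0.005, -0.0458, 0, 0, 0, -0.015, 0.35], [0.005, -0.0458, 0, 0, 0, -0.015, 0.35], [0.005, -0.0458, 0, 0, 0, -0.015, 0.35], [0.005, -0.0458, 0, 0, 0, -0.015, 0.35], [0.005, -0.0458, 0, 0, 0, -0.015, 0.35], [0.005, -0.0458, 0, 0, 0, -0.015, 0.35]]

```text
time: 17.58
tool_pos: [532.3, -132.7, 166.0]
tcp_rot: [179.9, 0.1, 94.3]
ft_force: [1.0, -0.3, -0.1]
finger_gap: 58.0
grip_force: 0.0
```

Run:
```python
from h import *
s=viewer.snapshot('scene')[...,::-1];t=viewer.snapshot('top')[...,::-1]
o=np.zeros((400,800,3),np.uint8)
o[:,:400]=cv2.resize(t[155:235,150:230],(400,400),interpolation=cv2.INTER_CUBIC)
o[:225,400:]=cv2.resize(s[135:180,225:305],(400,225),interpolation=cv2.INTER_CUBIC)
cv2.imwrite('pics/p4.png',o)
```

```text
(no output)
```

View pics/p4.png

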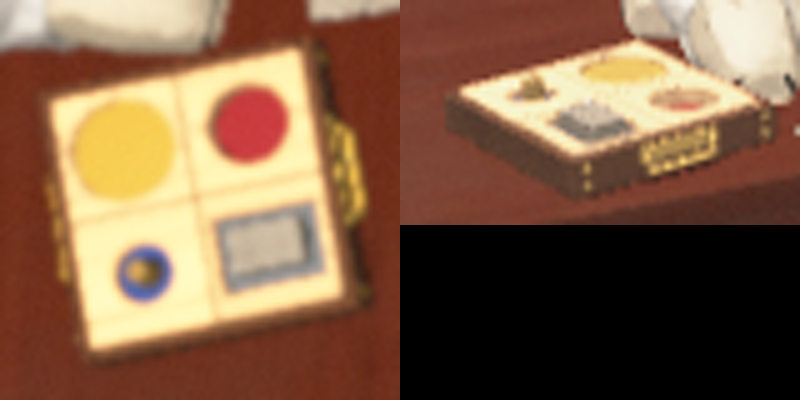

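Block and thimble are both centred in their wells. Next is the wax cake.

Call:
arm_command:
  targets:
    - [[0.006, -0.0447, -0.005, 0, 0, -0.015, 0.35], [0.006, -0.0447, -0.005, 0, 0, -0.015, 0.35], [0.006, -0.0447, -0.005, 0, 0, -0.015, 0.35], [0.006, -0.0447, -0.005, 0, 0, -0.015, 0.4], [0.006, -0.045, -0.01, 0, 0, -0.015, 0.4], [0, 0, -0.035, 0, 0, 0, 0.4], [0, 0, -0.04, 0, 0, 0, 0.4], [0, 0, -0.01, 0, 0, 0, 0.4], [0, 0, 0, 0, 0, 0, 0.4], [0, 0, 0, 0, 0, 0, 0.4]]

```text
time: 18.92
tool_pos: [563.2, -355.4, 51.6]
tcp_rot: [179.8, 0.1, 90.1]
ft_force: [0.3, -0.3, 0.4]
finger_gap: 59.6
grip_force: 0.0
```

Call:
arm_command:
  targets:
    - [[-0.001, -0.001, -0.016, 0, 0, 0, 0.4], [0, 0, -0.015, 0, 0, 0, 0.4], [0, 0, -0.01, 0, 0, 0, 0.4], [0, 0, -0.005, 0, 0, 0, 0.4], [0, 0, 0, 0, 0, 0, 0.4], [0, 0, 0, 0, 0, 0, -0.2], [0, 0, 0, 0, 0, 0, -0.2], [0, 0, 0, 0, 0, 0, -0.2]]
  force: 40

```text
time: 19.92
tool_pos: [561.2, -356.1, 3.6]
tcp_rot: [179.9, 0.1, 90.1]
ft_force: [0.8, 0.2, 2.7]
finger_gap: 42.9
grip_force: 40.9
```

Call:
arm_command:
  targets:
    - [[0, 0, 0.01, 0, 0, 0, -0.2], [0, 0, 0.02, 0, 0, 0, -0.2], [0, 0, 0.035, 0, 0, 0, -0.2], [0, 0, 0.04, 0, 0, 0, -0.2], [0, 0.02, 0.03, 0, 0, 0.01, -0.2], [0, 0.035, 0.01, 0, 0, 0.02, -0.2], [0, 0.04, 0, 0, 0, 0.02, -0.2], [0, 0.045, 0, 0, 0, 0.02, -0.2], [0, 0.045, 0, 0, 0, 0.02, -0.2], [0, 0.045, 0, 0, 0, 0.02, -0.2]]

```text
time: 21.18
tool_pos: [560.9, -124.5, 149.7]
tcp_rot: [179.9, 0.0, 96.4]
ft_force: [-0.1, 0.1, -0.3]
finger_gap: 42.6
grip_force: 40.7
```

Call:
arm_command:
  targets:
    - [[-0.0005, 0.0453, 0, 0, 0, 0.14, -0.2], [-0.0005, 0.0453, 0, 0, 0, 0.14, -0.2], [-0.0005, 0.0453, 0, 0, 0, 0.14, -0.2], [-0.0005, 0.0453, 0, 0, 0, 0.14, -0.2], [-0.0005, 0.0453, 0, 0, 0, 0.14, -0.2], [-0.0005, 0.0453, 0, 0, 0, 0.14, -0.2], [-0.0005, 0.0453, 0, 0, 0, 0.14, -0.2], [-0.0005, 0.0453, 0, 0, 0, 0.14, -0.2], [-0.0005, 0.0453, 0, 0, 0, 0.14, -0.2], [-0.0005, 0.0453, 0, 0, 0, 0.14, -0.2]]

```text
time: 22.42
tool_pos: [555.8, 328.9, 149.7]
tcp_rot: [179.9, 0.1, 176.8]
ft_force: [0.7, -0.2, 0.5]
finger_gap: 42.4
grip_force: 40.6
```

Call:
arm_command:
  targets:
    - [[0, 0.044, 0, 0, 0, 0.14, -0.2], [0, 0.044, 0, 0, 0, 0.14, -0.2], [0, 0, -0.025, 0, 0, 0, -0.2], [0, 0, -0.035, 0, 0, 0, -0.2], [0, 0, -0.02, 0, 0, 0, -0.2], [0, 0, 0, 0, 0, 0, -0.2], [0, 0, 0, 0, 0, 0, -0.2]]

```text
time: 23.3
tool_pos: [556.6, 415.7, 69.8]
tcp_rot: [180.0, 0.1, -167.4]
ft_force: [0.3, -0.1, 0.6]
finger_gap: 42.8
grip_force: 40.6
```

Call:
arm_command:
  targets:
    - [[-0.001, 0.0035, -0.012, 0, 0, 0, -0.2], [0, 0, -0.012, 0, 0, 0, -0.2], [0, 0, -0.006, 0, 0, 0, -0.2], [0, 0, 0, 0, 0, 0, -0.2], [0, 0, 0, 0, 0, 0, -0.2]]

```text
time: 23.92
tool_pos: [554.8, 418.8, 38.0]
tcp_rot: [180.0, 0.0, -167.4]
ft_force: [0.6, -0.6, -0.6]
finger_gap: 42.8
grip_force: 40.6
```

Run:
```python
from h import *
from bench import status
s=viewer.snapshot('scene')[...,::-1];t=viewer.snapshot('top')[...,::-1]
o=np.zeros((400,800,3),np.uint8)
o[:,:400]=cv2.resize(t[155:235,150:230],(400,400),interpolation=cv2.INTER_CUBIC)
o[:,400:]=cv2.resize(s[100:180,225:305],(400,400),interpolation=cv2.INTER_CUBIC)
cv2.imwrite('pics/p5.png',o)
q=status.sense();print(q['time'],q['tool_pos'],q['finger_gap'])
```

```text
24.025 [555.05192794 418.9763459   38.37937282] 43.104221051043815
```

View pics/p5.png

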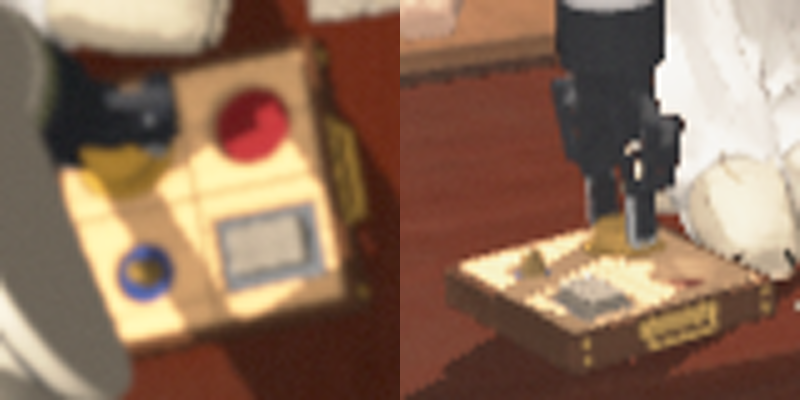

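The wax hangs over the yellow well (crop (620,235)) and the boot is clear. Lower it gently.

Call:
arm_command:
  targets:
    - [[0.0005, 0.0005, -0.0025, 0, 0, 0, -0.2], [0, 0, -0.001, 0, 0, 0, -0.2], [0, 0, 0, 0, 0, 0, -0.2]]

```text
time: 24.4
tool_pos: [555.0, 419.2, 34.1]
tcp_rot: [-180.0, -0.0, -167.4]
ft_force: [-0.1, 1.1, 0.1]
finger_gap: 43.0
grip_force: 40.6
```

Call:
arm_command:
  targets:
    - [[0, 0, -0.001, 0, 0, 0, -0.2], [0, 0, 0, 0, 0, 0, -0.2]]

```text
time: 24.65
tool_pos: [555.1, 419.2, 33.2]
tcp_rot: [-180.0, -0.0, -167.4]
ft_force: [0.4, 0.3, -0.9]
finger_gap: 43.2
grip_force: 40.6
```

Call:
arm_command:
  targets:
    - [[0, 0, -0.001, 0, 0, 0, -0.2], [0, 0, 0, 0, 0, 0, -0.2]]

```text
time: 24.9
tool_pos: [555.3, 419.3, 32.7]
tcp_rot: [180.0, 0.0, -167.4]
ft_force: [-0.3, -0.3, 3.4]
finger_gap: 42.7
grip_force: 41.0
```

Call:
arm_command:
  targets:
    - [[0, 0, 0, 0, 0, 0, 0.15], [0, 0, 0, 0, 0, 0, 0.25], [0, 0, 0, 0, 0, 0, 0.25], [0, 0, 0.01, 0, 0, 0, 0.25], [0, 0, 0.03, 0, 0, 0, 0.25], [0, 0, 0.045, 0, 0, 0, 0.25], [0, 0, 0.045, 0, 0, 0, 0.25], [-0.006, -0.043, 0.01, 0, 0, -0.1, 0.25], [-0.006, -0.043, 0, 0, 0, -0.1, 0.25], [-0.006, -0.043, 0, 0, 0, -0.1, 0.25]]

```text
time: 26.15
tool_pos: [537.2, 289.3, 173.6]
tcp_rot: [180.0, 0.1, 175.3]
ft_force: [0.6, -0.2, 0.4]
finger_gap: 53.3
grip_force: 0.0
```

Call:
arm_command:
  targets:
    - [[-0.006, -0.0433, 0, 0, 0, -0.1, 0.2], [-0.006, -0.0433, 0, 0, 0, -0.1, 0.2], [-0.006, -0.0433, 0, 0, 0, -0.1, 0.2], [-0.006, -0.0433, 0, 0, 0, -0.1, 0.2], [-0.006, -0.0433, 0, 0, 0, -0.1, 0.2], [-0.006, -0.0433, 0, 0, 0, -0.1, 0.2], [-0.006, -0.0433, 0, 0, 0, -0.1, 0.2], [-0.006, -0.0433, 0, 0, 0, -0.1, 0.2], [-0.006, -0.0433, 0, 0, 0, -0.1, 0.2], [-0.006, -0.0433, 0, 0, 0, -0.1, 0.2]]

```text
time: 27.4
tool_pos: [477.1, -144.2, 173.4]
tcp_rot: [179.9, 0.1, 117.9]
ft_force: [0.6, -0.5, -0.1]
finger_gap: 51.2
grip_force: 0.0
```

Run:
```python
from h import *
s=viewer.snapshot('scene')[...,::-1];t=viewer.snapshot('top')[...,::-1]
o=np.zeros((560,800,3),np.uint8)
o[:240,:240]=cv2.resize(t[155:235,150:230],(240,240),interpolation=cv2.INTER_CUBIC)
o[:225,400:]=cv2.resize(s[135:180,225:305],(400,225),interpolation=cv2.INTER_CUBIC)
o[240:]=cv2.resize(t[150:240,270:495],(800,320),interpolation=cv2.INTER_CUBIC)
cv2.imwrite('pics/p6.png',o)
```

```text
(no output)
```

View pics/p6.png

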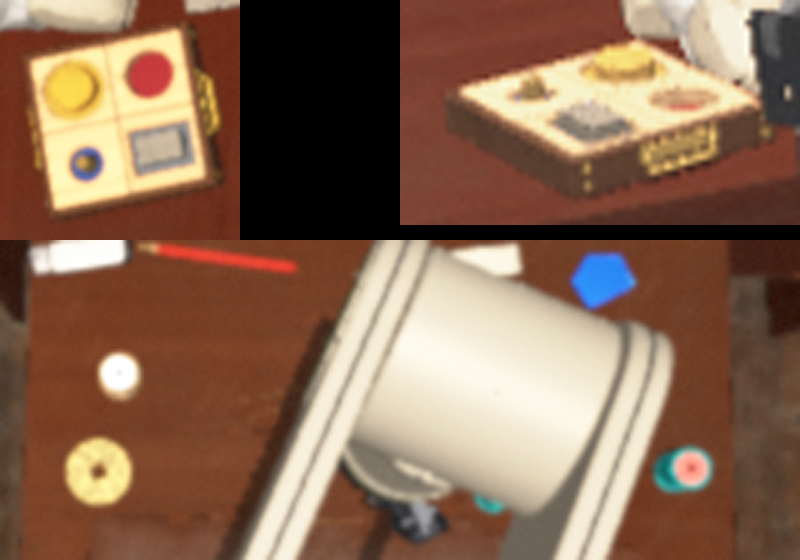

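The wax sits in the yellow well, and the white spool and tape roll are undisturbed. The pink spool is next.

Call:
arm_command:
  targets:
    - [[-0.0062, -0.0432, 0, 0, 0, -0.097, 0.2], [-0.0062, -0.0432, 0, 0, 0, -0.097, 0.2], [-0.0062, -0.0432, 0, 0, 0, -0.097, 0.2], [-0.0062, -0.0432, 0, 0, 0, -0.097, 0.2], [-0.0062, -0.0432, -0.01, 0, 0, -0.097, 0.2], [0, 0, -0.035, 0, 0, 0, 0.2], [0, 0, -0.04, 0, 0, 0, 0.2], [0, 0, -0.02, 0, 0, 0, 0.2], [0, 0, 0, 0, 0, 0, 0.2], [0, 0, 0, 0, 0, 0, 0.2]]

```text
time: 28.75
tool_pos: [447.3, -359.3, 69.2]
tcp_rot: [179.9, 0.1, 90.4]
ft_force: [-0.6, 0.8, 0.0]
finger_gap: 51.2
grip_force: 0.0
```

Call:
arm_command:
  targets:
    - [[-0.001, -0.0007, -0.018, 0, 0, 0, 0.2], [0, 0, -0.016, 0, 0, 0, 0.2], [0, 0, -0.01, 0, 0, 0, 0.2], [0, 0, -0.006, 0, 0, 0, 0.2], [0, 0, 0, 0, 0, 0, 0.2], [0, 0, 0, 0, 0, 0, -0.5], [0, 0, 0, 0, 0, 0, -0.5], [0, 0, 0, 0, 0, 0, -0.5]]

```text
time: 29.75
tool_pos: [445.6, -359.9, 18.0]
tcp_rot: [179.9, 0.1, 90.3]
ft_force: [0.7, -0.9, 2.0]
finger_gap: 31.5
grip_force: 39.8
```

Call:
arm_command:
  targets:
    - [[0, 0, 0.01, 0, 0, 0, -0.5], [0, 0, 0.02, 0, 0, 0, -0.5], [0, 0, 0.035, 0, 0, 0, -0.5], [0, 0, 0.04, 0, 0, 0, -0.5], [0.003, 0.02, 0.03, 0, 0, 0.005, -0.5], [0.006, 0.035, 0.01, 0, 0, 0.01, -0.5], [0.007, 0.04, 0, 0, 0, 0.012, -0.5], [0.008, 0.044, 0, 0, 0, 0.014, -0.5], [0.008, 0.044, 0, 0, 0, 0.014, -0.5], [0.008, 0.044, 0, 0, 0, 0.014, -0.5]]

```text
time: 31.0
tool_pos: [485.6, -131.2, 164.1]
tcp_rot: [179.9, 0.1, 94.3]
ft_force: [-0.1, 0.2, -0.1]
finger_gap: 31.2
grip_force: 39.6
```

Call:
arm_command:
  targets:
    - [[0.0073, 0.0397, 0, 0, 0, 0.143, -0.5], [0.0073, 0.0397, 0, 0, 0, 0.143, -0.5], [0.0073, 0.0397, 0, 0, 0, 0.143, -0.5], [0.0073, 0.0397, 0, 0, 0, 0.143, -0.5], [0.0073, 0.0397, 0, 0, 0, 0.143, -0.5], [0.0073, 0.0397, 0, 0, 0, 0.143, -0.5], [0.0073, 0.0397, 0, 0, 0, 0.143, -0.5], [0.0073, 0.0397, 0, 0, 0, 0.143, -0.5], [0.0073, 0.0397, 0, 0, 0, 0.143, -0.5], [0.0073, 0.0397, 0, 0, 0, 0.143, -0.5]]

```text
time: 32.25
tool_pos: [558.6, 266.0, 164.2]
tcp_rot: [180.0, 0.1, 176.5]
ft_force: [0.1, -1.0, -0.6]
finger_gap: 31.2
grip_force: 39.7
```

Call:
arm_command:
  targets:
    - [[0.0073, 0.0397, 0, 0, 0, 0.143, -0.5], [0.0065, 0.037, 0, 0, 0, 0.143, -0.5], [0, 0, -0.02, 0, 0, 0, -0.5], [0, 0, -0.035, 0, 0, 0, -0.5], [0, 0, -0.025, 0, 0, 0, -0.5], [0, 0, 0, 0, 0, 0, -0.5], [0, 0, 0, 0, 0, 0, -0.5]]

```text
time: 33.12
tool_pos: [572.6, 341.0, 83.8]
tcp_rot: [180.0, 0.1, -167.4]
ft_force: [-0.1, 0.3, 0.3]
finger_gap: 31.0
grip_force: 39.7
```

Run:
```python
from h import *
from bench import status
s=viewer.snapshot('scene')[...,::-1];t=viewer.snapshot('top')[...,::-1]
o=np.zeros((400,800,3),np.uint8)
o[:,:400]=cv2.resize(t[155:235,150:230],(400,400),interpolation=cv2.INTER_CUBIC)
o[:,400:]=cv2.resize(s[100:180,225:305],(400,400),interpolation=cv2.INTER_CUBIC)
cv2.imwrite('pics/p7.png',o)
q=status.sense();print(q['time'],q['tool_pos'],q['finger_gap'])
```

```text
33.225 [573.1839004  341.53906251  84.60839807] 31.118097228705732
```

View pics/p7.png

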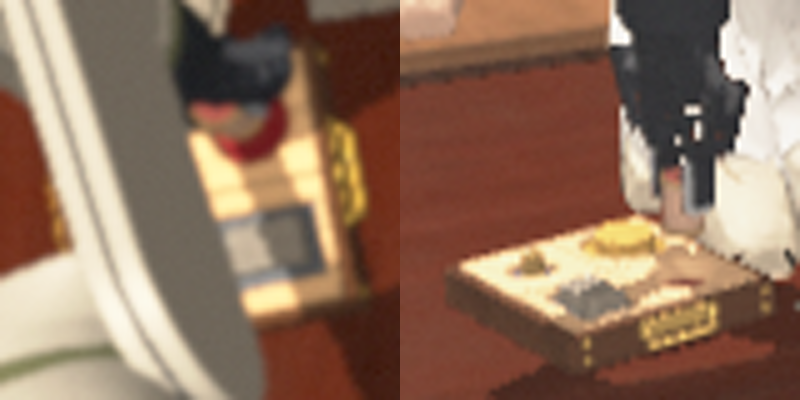

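The spool hangs upright above the red well (crop (680,200)). I centre it and lower it.

Call:
arm_command:
  targets:
    - [[0, 0.0042, -0.006, 0, 0, 0, -0.5], [0, 0, -0.015, 0, 0, 0, -0.5], [0, 0, -0.005, 0, 0, 0, -0.5], [0, 0, 0, 0, 0, 0, -0.5], [0, 0, 0, 0, 0, 0, -0.5]]

```text
time: 33.85
tool_pos: [572.1, 345.5, 56.4]
tcp_rot: [180.0, 0.0, -167.4]
ft_force: [-0.5, -0.8, -0.1]
finger_gap: 30.9
grip_force: 39.7
```

Call:
arm_command:
  targets:
    - [[0, 0, -0.005, 0, 0, 0, -0.5], [0, 0, -0.006, 0, 0, 0, -0.5], [0, 0, -0.004, 0, 0, 0, -0.5], [0, 0, -0.002, 0, 0, 0, -0.5], [0, 0, 0, 0, 0, 0, -0.5]]

```text
time: 34.48
tool_pos: [571.8, 345.4, 39.0]
tcp_rot: [-180.0, -0.0, -167.4]
ft_force: [-0.3, -1.0, 0.0]
finger_gap: 30.8
grip_force: 39.7
```

Call:
arm_command:
  targets:
    - [[0.001, 0, -0.001, 0, 0, 0, -0.5], [0, 0, -0.001, 0, 0, 0, -0.5], [0, 0, 0, 0, 0, 0, -0.5]]

```text
time: 34.85
tool_pos: [573.0, 345.5, 37.3]
tcp_rot: [180.0, -0.0, -167.4]
ft_force: [-0.7, -0.2, -0.8]
finger_gap: 30.8
grip_force: 39.7
```

Call:
arm_command:
  targets:
    - [[0, 0, -0.001, 0, 0, 0, -0.5], [0, 0, 0, 0, 0, 0, -0.5]]

```text
time: 35.1
tool_pos: [572.9, 345.4, 36.2]
tcp_rot: [-180.0, -0.0, -167.4]
ft_force: [-0.5, -0.1, -0.5]
finger_gap: 31.1
grip_force: 39.7
```

Call:
arm_command:
  targets:
    - [[0, 0, -0.001, 0, 0, 0, -0.5], [0, 0, 0, 0, 0, 0, -0.5]]

```text
time: 35.35
tool_pos: [573.1, 345.6, 36.0]
tcp_rot: [180.0, 0.0, -167.4]
ft_force: [-2.8, -2.1, 5.2]
finger_gap: 31.1
grip_force: 40.2
```

Call:
arm_command:
  targets:
    - [[0, 0, 0, 0, 0, 0, -0.2], [0, 0, 0, 0, 0, 0, 0.0], [0, 0, 0, 0, 0, 0, 0.0], [0, 0, 0.01, 0, 0, 0, 0.0], [0, 0, 0.03, 0, 0, 0, 0.0], [0, 0, 0.045, 0, 0, 0, 0.0], [0, 0, 0.045, 0, 0, 0, 0.0], [-0.006, -0.043, 0.01, 0, 0, -0.1, 0], [-0.006, -0.043, 0, 0, 0, -0.1, 0], [-0.006, -0.043, 0, 0, 0, -0.1, 0]]

```text
time: 36.6
tool_pos: [555.0, 215.4, 176.6]
tcp_rot: [180.0, 0.1, 175.3]
ft_force: [1.5, 0.0, 0.4]
finger_gap: 42.7
grip_force: 0.0
```

Call:
arm_command:
  targets:
    - [[-0.006, -0.045, 0, 0, 0, -0.1, 0], [-0.006, -0.045, 0, 0, 0, -0.1, 0], [-0.006, -0.045, 0, 0, 0, -0.1, 0], [-0.006, -0.045, 0, 0, 0, -0.1, 0], [-0.006, -0.045, 0, 0, 0, -0.1, 0], [-0.006, -0.045, 0, 0, 0, -0.1, 0], [-0.006, -0.045, 0, 0, 0, -0.1, 0], [-0.006, -0.045, 0, 0, 0, -0.1, 0], [0, 0, 0, 0, 0, 0, 0], [0, 0, 0, 0, 0, 0, 0]]

```text
time: 37.85
tool_pos: [507.1, -143.4, 175.8]
tcp_rot: [180.0, 0.0, 129.6]
ft_force: [0.0, -0.4, -0.6]
finger_gap: 42.7
grip_force: 0.0
```

Run:
```python
from h import *
s=viewer.snapshot('scene')[...,::-1];t=viewer.snapshot('top')[...,::-1]
cv2.imwrite('pics/top_end.png',t);cv2.imwrite('pics/scene_end.png',s)
o=np.zeros((580,800,3),np.uint8)
o[:350,:350]=cv2.resize(t[160:230,155:225],(350,350),interpolation=cv2.INTER_CUBIC)
o[:275,400:]=cv2.resize(s[125:180,225:305],(400,275),interpolation=cv2.INTER_CUBIC)
o[350:,:]=cv2.resize(t[160:240,270:548],(800,230),interpolation=cv2.INTER_CUBIC)
cv2.imwrite('pics/p8.png',o)
```

```text
(no output)
```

View pics/p8.png

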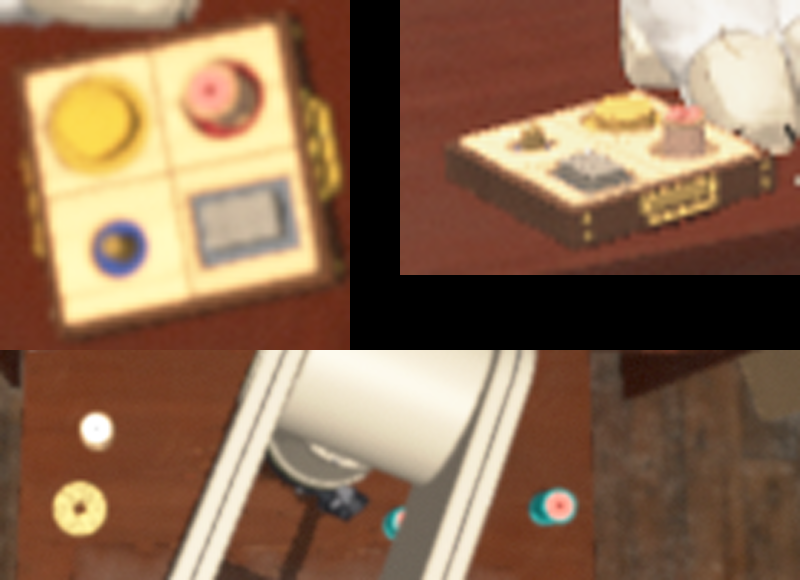

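The final picture shows all four in their wells, with the spool label at (208,90) and the wax at (92,122). A quick numeric check of heights and positions before handing in.

Run:
```python
from h import *
np.set_printoptions(precision=1,suppress=True)
T=lambda x,y:((x+.5)/5-.5+155,(y+.5)/5-.5+160)
S=lambda x,y:((x+.5-400)/5-.5+225,(y+.5)/5-.5+125)
for n,a,b in(('pink',(208,90),(683,114)),('wax',(92,122),(624,107)),('block',(238,222),(592,165)),('thim',(122,244),(533,128))):print(n,*tri(T(*a),S(*b)))
for n,a,z in(('pink',(208,90),58.5),('wax',(92,122),43.5),('block',(238,222),44.5),('thim',(122,244),47)):print(n,plane('top',T(*a),z))
```

```text
pink [572.5 346.2  59.2] 0.4994952112282219
wax [555.  419.4  43.2] 0.3083508149211542
block [498.2 329.7  40.7] 1.181170849255578
thim [481.  395.1  48.3] 2.891810023064228
pink [572.8 346.4  58.5]
wax [554.8 419.3  43.5]
block [497.2 328.6  44.5]
thim [482.5 395.2  47. ]
```

Run:
```python
from h import *
np.set_printoptions(precision=1,suppress=True)
t=cv2.imread('pics/top_end.png').astype(int);r=t[202:217,170:187]
print(r[...,2]-r[...,0])
m=(r[...,2]-r[...,0]>-10)
n,l,st,c=cv2.connectedComponentsWithStats(m.astype(np.uint8),connectivity=4)
for i in range(1,n):
    p=c[i]+[170,202];print(st[i],p,plane('top',p,25.5+11))
```

```text
[[ 73  70  71  72  73  75  77  79  83  79  78  77  76  75  73  72  73]
 [ 69  70  71  73  76  84  92  94  89  84  80  82  79  76  74  73  72]
 [ 70  72  74  79  90  98  81  46  15   2  10  36  67  78  75  71  71]
 [ 71  75  79  92 101  70  10 -33 -57 -67 -65 -47   1  63  74  69  66]
 [ 73  75  85 103  75  13 -11 -13 -24 -42 -51 -59 -49  20  71  67  62]
 [ 74  76  94  97  33   9  42  68  57  27  10 -12 -44 -18  59  67  63]
 [ 70  80  99  85  14  40  93 118 106  78  55  29 -23 -37  42  69  63]
 [ 67  77  99  72   2  45 104 125 114  87  66  39 -12 -41  31  68  63]
 [ 66  77 100  66 -15  13  71 100  99  80  62  29 -25 -36  45  68  63]
 [ 65  72  96  77 -15 -38  -2  33  48  47  32  -6 -48 -23  59  69  63]
 [ 63  69  88  96  20 -52 -64 -47 -27 -14 -23 -47 -46  19  70  67  64]
 [ 63  64  76  98  71 -17 -70 -83 -76 -69 -68 -49   8  66  72  67  65]
 [ 62  62  67  82  96  60   4 -37 -54 -49 -27  18  67  75  73  68  67]
 [ 64  64  65  71  83  93  88  64  46  49  63  74  76  76  73  73  74]
 [ 67  67  67  69  74  79  86  87  86  85  84  79  77  75  74  73  73]]
[  0   0  17  15 210] [177.7 208.8] [482.  402.9  36.5]
```

```bash
python3 -c "
from bench import job
print(job.hand_in())"
```

```text
the job is handed in; nothing more can be done
None
```

I handed the job in at about 38 s with the pink spool, wax, thimble and block each seated near the centre of its own well in the last pictures; the white spool and tape roll looked unmoved, and the hand-in call returned no verdict.

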